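# Press a glued heel block in the bench locking pliers

### The job

Stand the two-slab wooden heel block upright in the open jaws of the locking pliers, square to the jaws and pushed fully home against the back of the throat, and let go. Push the moving handle in until the pliers snap over centre, bear on it against its hard stop with a steady 20 N or so for half a second (never 30 N on the pliers), then take your hand off and let them stand locked on the block for two seconds. Then flick the release lever, without pulling on the handle, so that the jaws spring open, and leave the block standing there free, with nothing else on the bench disturbed.

Things in the scene. Friction and masses are not known exactly. Their poses are not given: they have to be found in the camera images.
- pliers: steel locking pliers lying flat on a bench plate; all motion is level. Origin: on the bench under the plate (x +-70, y -80 to +115, 8 mm thick). x: the way handle and jaw go to close; y: from handle ends (-y) to mouth (+y). Fixed jaw on the +x side: face x = +22 mm, y 0 to 105, top z = 40. Fixed handle: x -13 to +16, y -130 to 0, top z = 40, its screw to y = -154. Highest steel z = 42 mm
- seat (a point): point on the plate's top (z = 8 mm) under the middle of the block when home and clamped; axes as the pliers'. The back of the throat (stop, top at z = 36 mm) is a face 22.5 mm to -y of it, looking to +y. The fixed jaw's face is 20 mm to +x of it; the open pad's front 26 mm to -x: a 46 mm gap for the 40 mm block, open above and to +y
- block_center (a point): centre of the loose wooden heel block: upright, 40 (x) x 45 (y) x 70 mm (z), 80 to 150 g, of a light and a darker slab side by side with a dark seam square to its x. It goes in upright, its x along the pliers' x (either way round), so the jaws squeeze across the seam. Its top then stands 38 mm above the jaws and can be held there from above
- push_point (a point): on the outer (-x) face of the moving handle, 105 mm from its pivot, z = 30 mm: push here to the pliers' +x with fingers pointing down. The handle is a rubber-gripped steel bar 13 mm thick, z 20 to 40 mm, 125 mm long, pivot at pliers (-35, -53) mm. Axes turn with the handle: y along it to the pivot, x into it. It travels about 50 mm, open to locked
- release_tip (a point): on the release lever's centre line, 10 mm from its free end, z = 30 mm: a dark steel rod 11 mm thick on the inner (+x) side of the moving handle, on which it is pivoted. Its end stands some 40 mm past the handle's end, clear of the fixed handle. Push it from its +x side to the pliers' -x, about 30 mm at 1 to 8 N: its cam throws the handle back over centre and a spring opens it
- pad_face (a point): front of the moving jaw's rubber pad, an upright round post 16 mm across, z 15 to 41 mm, that bears on the block
- handle (a joint): moving handle, rad: 0 = open (start; a light spring returns it), 0.42 = dead centre, 0.52 = hard stop, locked. With the block in, the pad bites from about 0.12; resistance at the push point climbs to a hump of some 7 to 13 N in mid-travel, falls off towards dead centre, then rises steeply on the hard stop. Stopping short of dead centre, it springs open again
- release (a joint): release lever relative to the handle, rad: 0 = at rest (sprung), up to 0.6; with the pliers locked it bears from about 0.05 and has thrown the handle by 0.2 to 0.4
There are look-alikes about, which are no part of the job. Leave any blue, green or orange look-alike of the part that bears block_center alone.

How it is judged:
By the outcome, as a careful person would: the job done as asked, in the order asked, and still so for the second after the job is handed in, with the robot touching nothing.
It also fails if it takes over 61 s, if anything falls off the work surface, if the arm or the gripper's body presses on something with over 40 N, if the wrist force passes 120 N, or if a joint passes its speed limit or range.

### The arm

A 6-joint arm with a two-finger parallel gripper is mounted at the origin on the work surface. World frame = base frame: x ahead of the robot, y to its left, z up, the work surface at z = 0. Lengths are in m, angles in rad, forces in N, time in s.
With the tool pointing down it reaches from about 0.375 to 0.9 m from the base axis. Payload 3.1 kg.
Tool frame: the origin (TCP) lies midway between the tips of the shut fingers; the grasp point (between the pads) lies 19 mm behind it; z points along the fingers, y is the line along which they close (so a half turn about z gives the same grasp; the last joint's range is limited). The gripper opens to 85 mm and grips with 20 to 120 N. Pads are 22 mm wide; open, the fingers measure 114 mm over their backs; the gripper's body (76 mm by 85 mm) begins 54 mm behind the grasp point. The pads swing forward as they close: fully open they stand 13 mm farther back than shut.
Start: joints at [0.968, 0.527, 1.433, -0, 1.181, -0.178], TCP at [0.258, 0.569, 0.231] pointing down, gripper open.
Joint ranges: [-3.08, 3.08], [-0.75, 2.2], [0.22, 2.44], [-1.43, 4.57], [0, 2.65], [-2.85, 2.85]. Speed limits (rad/s): [2.79, 2.79, 3.14, 3.14, 3.14, 3.14].

### API

Orientations are given as a unit quaternion [x, y, z, w].
In Python, from station import manip gives the robot as it stands. The module is installed in compiled form; this text tells all that it offers.
- The arm moves only by the tool apply_moves, never from a script. Its arguments are lists of equal length, an entry for each row: "claw": the gripper's target within -1 to 1 (fully open at 1, half-way at 0, shut at -1); "travel": the shift along the tool's x, y, z scaled (see below), a list of three; "turn": the turn, a rotation vector about the tool's x, y, z scaled (see below), a list of three. In form: {"claw": [claw, ...], "travel": [[dx, dy, dz], ...], "turn": [[rx, ry, rz], ...]}. A call has 1 to 5 rows; each row is the pose to reach, as a shift and turn from the pose commanded when the call began, along the tool's axes at that moment, turning the shorter way round; what a row does not reach only later rows make up. The controller multiplies each number of a shift by 800 mm and each number of a turn by 180 degrees. A row lasts 1/12 s, in which the tool goes at most 41.7 mm and 7.16 degrees, less where a joint would pass 70% of its speed; a pose out of reach is approached as far as the arm can. A call with a number of a shift or a turn outside -1 to 1 is refused whole. A call with a gripper value outside its range is refused whole. The fingers move at their own pace and stop on an object; "newtons" is the grip in N (left out, the last holds). Time passes only in rows, so rows that repeat a pose let the fingers close. It gives the time, the measured TCP pose, the force, the opening and the grip force at its end, in the units of the state.
- manip.sense(): the state, without advancing time (a new reading comes with each control period).
- manip.snapshot(name): name is "scene" or "top" or "wrist"; returns a dict with "pixels" (384x512x3 uint8, red, green, blue), "depth" (384x512 float32, m along the optical axis (not along the pixel's ray), 0 where there is no reading), "intrinsics" (3x3 intrinsics, pixels), "R" (3x3) and "t" (3): a world point X has camera coordinates R X + t. Camera axes: x right, y down, z forward; pixel columns grow to the right and rows downward; lengths in m; the calibration is good to about 2 mm. A picture is of the moment at which its call begins.
- manip.sign_off(): hands the job in; it is judged then, once.
The state is a dict: "t": time; "q": joint angles; "qd": joint speeds; "tau": joint torques, N m; "tcp_pos": TCP position; "tool_rot": TCP orientation; "force": force on the tool from outside, world axes, zero at the start; "ft_torque": the same for the moment, N m; "finger_gap": opening from 0.0 (shut) to 1.0 (fully open); "gripper_force": force on a finger pad.
Only numpy, scipy, OpenCV 4.12 (cv2) and the standard library are available. Lean on these libraries where they do the work, as an engineer would, in place of code of your own. Each camera call takes 0.05 s, during which the arm holds its last target. There are 200 camera calls.

## Working session

There is one attempt and no reset: what is moved stays moved. The work goes in short steps, Python scripts to look and compute and a tool call to move; the robot and the scene stay as the last step left them, time stands still between calls to the robot, and variables do not carry over. Pictures are saved under pics/ and viewed, at most 10 in all, crops included, and the job is handed in when it is done.

Besides the shell and the picture viewer there is one more tool, called after "Request:" as name(argument=value, ...) on one line, values as JSON. apply_moves: Moves the arm, as the interface text tells. Shifts and turns lie within -1 to 1; 1 stands for 800 mm of shift or 180 degrees of turn. Its arguments: {"type":"object","properties":{"claw":{"type":"array","items":{"type":"number"}},"travel":{"type":"array","items":{"type":"array","items":{"type":"number"}}},"turn":{"type":"array","items":{"type":"array","items":{"type":"number"}}},"newtons":{"type":"number"}},"required":["claw","travel","turn"]}

```bash
mkdir -p pics; cat > h.py <<'E'
import numpy as np,cv2
from station import manip
def snap(n,f=None):
    s=manip.snapshot(n); 
    if f: cv2.imwrite('pics/'+f,s['pixels'][...,::-1])
    np.savez('/tmp/'+n+'.npz',**s); return s
def load(n): return dict(np.load('/tmp/'+n+'.npz'))
def world(s):
    K=s['intrinsics'];d=s['depth'];v,u=np.indices(d.shape)
    c=np.stack([(u-K[0,2])/K[0,0]*d,(v-K[1,2])/K[1,1]*d,d],-1)
    return (c-s['t'])@s['R']
def proj(s,X):
    c=s['R']@np.asarray(X)+s['t'];p=s['intrinsics']@c;return p[:2]/p[2]
E
python3 - <<'E'
from h import *
a=snap('top','top0.png');b=snap('scene','sc0.png')
print(a['R'],a['t'],a['intrinsics']);s=manip.sense();print(s['t'],s['tcp_pos'],s['tool_rot'],s['finger_gap'],s['force'])
E
```

```text
[[-4.58201136e-03 -9.99989413e-01 -4.23190029e-04]
 [-9.96161683e-01  4.60146444e-03 -8.74112585e-02]
 [ 8.74122804e-02  2.10463117e-05 -9.96172220e-01]] [0.08653598 0.44813119 1.01996592] [[400.05650175   0.         252.6582173 ]
 [  0.         400.05650175 196.66308587]
 [  0.           0.           1.        ]]
0.1 [0.25717605 0.56892376 0.23041011] [ 2.10778806e-01  9.77533279e-01 -9.16270141e-04 -3.79633682e-04] 1.001343252421213 [ 0.53726594  0.51084246 -0.04224979]
```

View pics/top0.png

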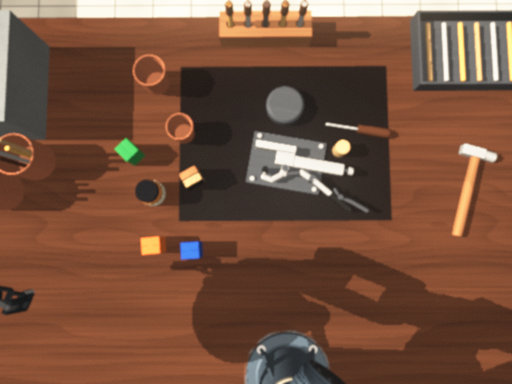

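View pics/sc0.png

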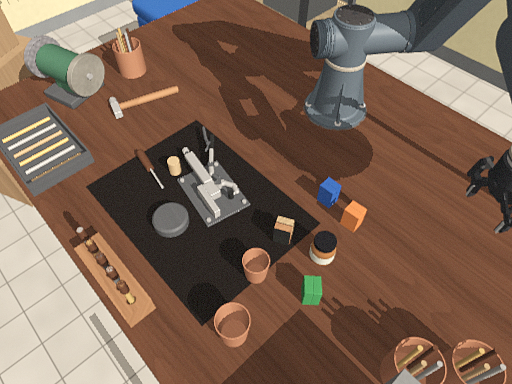

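The top view shows the pliers at about (295,165) with the mouth to the left (+Y world), the moving handle at (340,195) and the block at (191,177). The blue, orange and green cubes are the decoys.

```bash
python3 - <<'E'
from h import *
a=load('top');W=world(a)
np.set_printoptions(precision=4,suppress=True)
c=a['pixels'][120:225,165:385,::-1];cv2.imwrite('pics/c1.png',cv2.resize(c,None,fx=3.6,fy=3.6,interpolation=cv2.INTER_CUBIC))
def rect(m,name):
    p=W[m][:,:2].astype(np.float32)
    r=cv2.minAreaRect(p*1000);print(name,len(p),r,W[m][:,2].mean())
v,u=np.indices(a['depth'].shape);z=W[...,2]
box=lambda u0,u1,v0,v1:(u>=u0)&(u<=u1)&(v>=v0)&(v<=v1)
rect(box(170,212,155,200)&(z>.06)&(z<.08),'block top')
m=box(238,335,120,205)&(z>.005)&(z<.013);rect(m,'plate')
m=box(238,360,120,215)&(z>.034)&(z<.05);rect(m,'steel')
print('h grid');print((z[128:216:3,244:376:4]*1000).astype(int))
E
```

```text
block top 300 ((496.7467956542969, 240.29104614257812), (40.497344970703125, 44.95957565307617), 29.103879928588867) 0.0700485357442921
plate 2548 ((541.4600830078125, -6.544158935546875), (258.66632080078125, 228.42578125), 89.70970916748047) 0.008470426837150966
steel 1921 ((534.03076171875, -68.64996337890625), (311.2352294921875, 168.07022094726562), 68.43955993652344) 0.03953741837847018
h grid
[[   1    0    0   -1    0   -1    1    5    3    0    1    0    2    0
     1    1    0 1055    3    2    1    0    1   -1    2    0   13   11
    13   22   23   21   21]
 [   0    0    0    6    0    1   -2    4    3   -1    4    0    2    1
     2    4    2    1    0    2   -3    0    3    4    0    0    0    4
     5   23   21   24   24]
 [   2    1    2    8   15   12   11    6    4    1   -2   -1    0    4
     2    5    1    2    1    3    2    1   -1    1    2    1    1    0
     1    1    9   17   19]
 [   1   -1   -1    5   13    6    9   10    8   10    8   10   11    1
     1    2    0    0    2   -1   -1    0    1    0    6    0    0    1
     0    5    1    1    3]
 [   0   
[... 3763 characters left out ...]
    4    1]
 [   0    5    3    4    1    3    0    2   -1    0    0    1    4    2
     1    0    1   -1    0    2    5    6    4   -1   26   42   44    4
    29   38    0    2    4]
 [   1    2    0    4    0    3    1    4    0    2   -2    0    0    1
     3    2    2    0    3    2    0    0    0    0    4   36   43    1
     1   -1   37   34    0]
 [   0    4    3    2    2    5    1    3    0    3    3    0    4    5
     1    4    0    0    2    1    1    4    2    0    4   -1    3    3
     0    0    3    4    4]
 [   7    3    2    0    3    1    5    0    4    0   -2    4    4    2
     3    0    0    2    4    0    5    1    2    3    1    1    0    1
     2    1    2    2    2]]
```

View pics/c1.png

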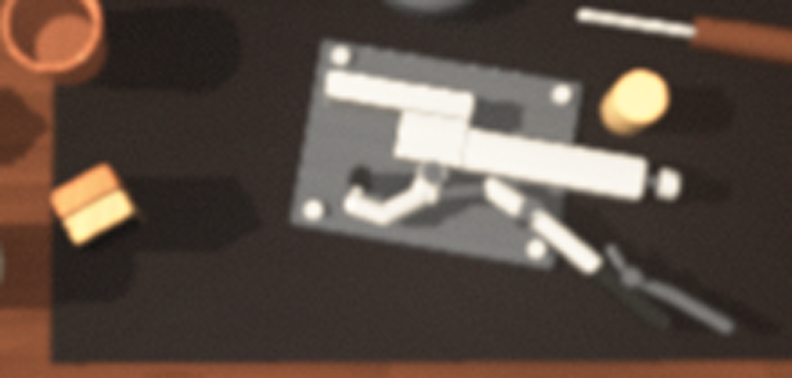

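```bash
cat >> h.py <<'E'
def ray(s,uv,z):
    K=s['intrinsics'];d=s['R'].T@np.array([(uv[0]-K[0,2])/K[0,0],(uv[1]-K[1,2])/K[1,1],1.])
    o=-s['R'].T@s['t'];return o+d*(z-o[2])/d[2]
def fitP(local,wld): # rigid 2D: wld=R(th)local+t
    A=np.asarray(local,float);B=np.asarray(wld,float)[:,:2];a=A-A.mean(0);b=B-B.mean(0)
    th=np.arctan2((a[:,0]*b[:,1]-a[:,1]*b[:,0]).sum(),(a*b).sum());c,s=np.cos(th),np.sin(th);R=np.array([[c,-s],[s,c]])
    t=B.mean(0)-R@A.mean(0);return th,R,t,B-(A@R.T+t)
E
python3 - <<'E'
from h import *
np.set_printoptions(precision=4,suppress=True)
a=load('top')
cr=lambda x,y:((x+.5)/3.6-.5+165,(y+.5)/3.6-.5+120)
C=[ray(a,cr(*p),.008) for p in[(322,40),(582,82),(548,268),(290,222)]]
th,R,t,r=fitP([(.07,.115),(.07,-.08),(-.07,-.08),(-.07,.115)],C)
print(np.degrees(th),t,r)
L=lambda p,z:((ray(a,cr(*p),z)[:2]-t)@R*1000).round(1)
for n,p,z in [('jaw tip +x',(330,72),.04),('jaw tip face',(326,96),.04),('screw end',(680,184),.03),('FH end',(648,160),.04),('FHend2',(640,198),.04),
 ('pad?',(355,205),.04),('white h end',(595,265),.04),('white start',(490,185),.04),('rel end',(732,328),.035),('pivot rel',(630,277),.04),('shadow end',(665,322),.0),('darktip',(610,247),.04)]: print(n,L(p,z))
s=manip.sense();print(s['tool_rot'],s['tcp_pos'])
c=a['pixels'][165:220,295:375,::-1];c=np.clip(c.astype(float)*2.2,0,255).astype(np.uint8);cv2.imwrite('pics/c2.png',cv2.resize(c,None,fx=9,fy=9,interpolation=cv2.INTER_CUBIC))
E
```

```text
-10.261720432857558 [ 0.5382 -0.0204] [[-0.0016 -0.0005]
 [ 0.0006 -0.0005]
 [ 0.0005  0.0023]
 [ 0.0005 -0.0013]]
jaw tip +x [ 38.4 103.2]
jaw tip face [ 20.7 103. ]
screw end [   3.8 -158.3]
FH end [  14.9 -131. ]
FHend2 [ -13.1 -129.6]
pad? [-53.2  69.1]
white h end [ -65.9 -105.6]
white start [-22.4 -23. ]
rel end [ -92.7 -209.1]
pivot rel [ -70.  -131.3]
shadow end [ -93.3 -169.7]
darktip [ -51.4 -114. ]
[ 0.2108  0.9775 -0.0009 -0.0004] [0.2572 0.5689 0.2304]
```

View pics/c2.png

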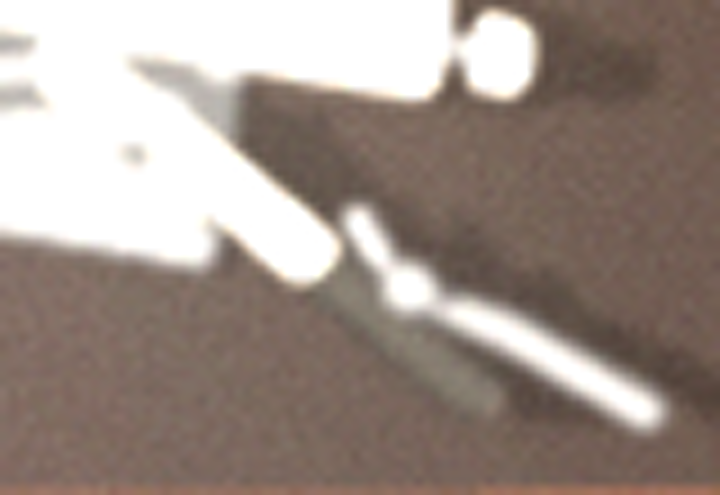

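The handle's dark grip runs from (325,270) to (500,405) in the crop. The lever pivots at (408,287) and ends at (650,410). The frame fits the known steel corners to about 2 mm.

```bash
cat >> h.py <<'E'
from scipy.spatial.transform import Rotation as Ro
def plan(pos,ydeg,tilt=None):
    """tool down, tool y axis at ydeg (mod 180) -> shift, turn numbers from present measured pose"""
    s=manip.sense();R=Ro.from_quat(s['tool_rot']);M=R.as_matrix();best=None
    for k in (0,180):
        a=np.radians(ydeg+k);y=np.array([np.cos(a),np.sin(a),0]);z=np.array([0,0,-1.]);T=np.stack([np.cross(y,z),y,z],1)
        rv=(R.inv()*Ro.from_matrix(T)).as_rotvec()
        if best is None or np.linalg.norm(rv)<np.linalg.norm(best): best=rv
    d=M.T@(np.array(pos)-s['tcp_pos'])
    print('t',round(s['t'],2),'travel',(d/.8).round(4),'turn',(best/np.pi).round(4),'rows',np.linalg.norm(d)/.0417,np.degrees(np.linalg.norm(best))/7.16)
    return d
E
python3 - <<'E'
from h import *
a=load('top')
cr=lambda x,y:((x+.5)/3.6-.5+165,(y+.5)/3.6-.5+120)
th=np.radians(-10.26);R=np.array([[np.cos(th),-np.sin(th)],[np.sin(th),np.cos(th)]]);t=[.5382,-.0204]
for p in [(404,108),(394,157),(360,178)]: print(((ray(a,cr(*p),.037)[:2]-t)@R*1000).round(1))
plan([.497,.240,.20],29.1)
E
```

```text
[22.4 46.6]
[-13.8  47.6]
[-33.  69.]
t 0.1 travel [-0.4426 -0.251   0.0383] turn [-6.000e-04  1.000e-04  2.031e-01] rows 9.78908333976159 5.106727116095262
```

Request:
apply_moves(claw=[1,1,1,1,1], travel=[[-0.4426,-0.251,0.0383],[-0.4426,-0.251,0.0383],[-0.4426,-0.251,0.0383],[-0.4426,-0.251,0.0383],[-0.4426,-0.251,0.0383]], turn=[[0,0,0.203],[0,0,0.203],[0,0,0.203],[0,0,0.203],[0,0,0.203]])

```text
t: 0.52
tcp_pos: [0.3803, 0.3999, 0.2152]
tool_rot: [0.503, 0.864, -0.0, -0.0]
force: [0.4, 1.1, 0.5]
finger_gap: 1.0
gripper_force: 0.0
```

```bash
python3 - <<'E'
from h import *
plan([.497,.240,.20],29.1)
E
```

```text
t 0.52 travel [-0.2458  0.0283  0.019 ] turn [-0.0002  0.      0.0025] rows 4.7614485250618905 0.062455724916060884
```

Request:
apply_moves(claw=[1,1,1,1,1], travel=[[-0.244,0.028,0.019],[-0.244,0.028,0.019],[-0.244,0.028,0.019],[-0.244,0.028,0.019],[-0.244,0.028,0.019]], turn=[[0,0,0],[0,0,0],[0,0,0],[0,0,0],[0,0,0]])

```text
t: 0.93
tcp_pos: [0.4981, 0.2406, 0.2]
tool_rot: [0.502, 0.865, -0.0, 0.0]
force: [0.3, 0.9, 0.2]
finger_gap: 0.999
gripper_force: 0.0
```

```bash
python3 - <<'E'
from h import *
a=snap('wrist','w1.png');W=world(a);z=W[...,2]
s=manip.sense();print(s['tcp_pos'],s['tool_rot'],s['force'])
m=(z>.06)&(z<.08)&(np.hypot(W[...,0]-.497,W[...,1]-.24)<.05)
print(m.sum(),cv2.minAreaRect((W[m][:,:2]*1000).astype(np.float32)),z[m].mean())
print(proj(a,[.5382,-.02,.04]))
plan([.497,.240,.042],29.1)
E
```

```text
[0.50176469 0.23706338 0.1997072 ] [ 5.03119757e-01  8.64213674e-01 -6.47667246e-04  2.19440842e-03] [ 2.59358772 -2.51468071 -0.42276121]
1871 ((498.6503601074219, 240.1468048095703), (40.00692367553711, 45.14381790161133), 29.218101501464844) 0.06951940407107016
[187.10851095 348.83796613]
t 0.98 travel [ 0.007  -0.0036  0.1971] turn [0.0004 0.0014 0.0027] rows 3.784328094021772 0.07719706508264614
```

View pics/w1.png

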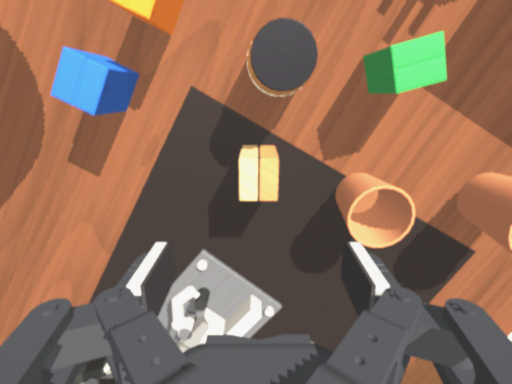

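The block is at (258,172) in the wrist view, between the open fingers. It measures (498.5, 240.2) mm at 29.2°.

Request:
apply_moves(claw=[1,1,1,1,1], travel=[[0,0,0.05],[0,0,0.1],[0,0,0.137],[0,0,0.137],[0,0,0.137]], turn=[[0,0,0],[0,0,0],[0,0,0],[0,0,0],[0,0,0]])

```text
t: 1.4
tcp_pos: [0.4952, 0.2432, 0.0895]
tool_rot: [0.501, 0.865, -0.002, -0.002]
force: [0.5, 0.5, 1.0]
finger_gap: 1.002
gripper_force: 0.0
```

```bash
python3 - <<'E'
from h import *
plan([.4983,.2402,.042],29.2)
E
```

```text
t 1.4 travel [-0.0053  0.0018  0.0593] turn [-0.0014 -0.0004  0.0036] rows 1.1434424416593423 0.09807531774135514
```

Request:
apply_moves(claw=[1,1,1,1], travel=[[0,0,0.03],[0,0,0.059],[0,0,0.059],[0,0,0.059]], turn=[[0,0,0],[0,0,0],[0,0,0],[0,0,0]])

```text
t: 1.73
tcp_pos: [0.4971, 0.2439, 0.0449]
tool_rot: [0.501, 0.865, 0.0, 0.0]
force: [0.1, -0.3, 0.6]
finger_gap: 0.998
gripper_force: 0.0
```

```bash
python3 - <<'E'
from h import *
plan([.4983,.2402,.042],29.2)
print(manip.sense()['qd'])
E
```

```text
t 1.73 travel [-0.0048 -0.001   0.0037] turn [0.0003 0.0001 0.0038] rows 0.11749682283180893 0.09530044788417631
[-0.00170142 -0.02785508 -0.01385764  0.00015353 -0.0060292   0.00082663]
```

Request:
apply_moves(claw=[1,0.5,-0.5,-0.5,-0.5], travel=[[-0.0045,-0.001,0.0035],[-0.0045,-0.001,0.0035],[-0.0045,-0.001,0.0035],[-0.0045,-0.001,0.0035],[-0.0045,-0.001,0.0035]], turn=[[0,0,0.004],[0,0,0.004],[0,0,0.004],[0,0,0.004],[0,0,0.004]], newtons=35)

```text
t: 2.15
tcp_pos: [0.4982, 0.2401, 0.0417]
tool_rot: [0.507, 0.862, 0.001, 0.001]
force: [1.4, 2.3, 14.3]
finger_gap: 0.464
gripper_force: 38.7
```

Request:
apply_moves(claw=[-0.5,-0.5,-0.5,-0.5,-0.5], travel=[[0,0,0],[0,0,0],[0,0,0],[0,0,0],[0,0,0]], turn=[[0,0,0],[0,0,0],[0,0,0],[0,0,0],[0,0,0]])

```text
t: 2.57
tcp_pos: [0.4982, 0.24, 0.0418]
tool_rot: [0.507, 0.862, 0.0, 0.0]
force: [-0.9, 0.0, 5.6]
finger_gap: 0.466
gripper_force: 36.8
```

```bash
python3 - <<'E'
from h import *
plan([.5525,.0474,.17],-10.26)
E
```

```text
t 2.57 travel [-0.2435 -0.0577 -0.1603] turn [ 0.0004 -0.      0.2189] rows 5.700469518054791 5.5021267986569615
```

Request:
apply_moves(claw=[-0.5,-0.5,-0.5,-0.5,-0.5], travel=[[0,0,-0.02],[0,0,-0.06],[0,0,-0.11],[0,0,-0.16],[0,0,-0.16]], turn=[[0,0,0],[0,0,0],[0,0,0],[0,0,0],[0,0,0]])

```text
t: 2.98
tcp_pos: [0.5023, 0.2414, 0.176]
tool_rot: [0.506, 0.862, 0.005, 0.005]
force: [1.1, 0.4, -0.5]
finger_gap: 0.467
gripper_force: 36.0
```

```bash
python3 - <<'E'
from h import *
plan([.554,.057,.17],-10.26)
E
```

```text
t 2.98 travel [-0.2327 -0.0559  0.0076] turn [ 0.0048 -0.0004  0.2189] rows 4.59389300467496 5.505627939245078
```

Request:
apply_moves(claw=[-0.5,-0.5,-0.5,-0.5,-0.5], travel=[[-0.04,-0.01,0],[-0.08,-0.02,0],[-0.12,-0.03,0],[-0.165,-0.04,0],[-0.205,-0.048,0]], turn=[[0,0,0.036],[0,0,0.072],[0,0,0.108],[0,0,0.145],[0,0,0.182]])

```text
t: 3.4
tcp_pos: [0.5436, 0.0763, 0.1683]
tool_rot: [0.731, 0.682, -0.0, -0.0]
force: [0.7, 0.4, -1.0]
finger_gap: 0.462
gripper_force: 35.9
```

```bash
python3 - <<'E'
from h import *
plan([.554,.057,.17],-10.26)
E
```

```text
t 3.4 travel [-0.0232  0.0146 -0.0021] turn [-0.0003  0.0001  0.0351] rows 0.5269721231181249 0.8833277989116124
```

Request:
apply_moves(claw=[-0.5,-0.5,-0.5,-0.5,-0.5], travel=[[-0.012,0.007,0],[-0.023,0.014,0],[-0.023,0.014,0],[-0.023,0.014,0],[-0.023,0.014,0]], turn=[[0,0,0.018],[0,0,0.035],[0,0,0.035],[0,0,0.035],[0,0,0.035]])

```text
t: 3.82
tcp_pos: [0.5531, 0.0596, 0.1684]
tool_rot: [0.765, 0.644, -0.0, -0.001]
force: [0.4, 0.9, -0.5]
finger_gap: 0.461
gripper_force: 35.9
```

```bash
python3 - <<'E'
from h import *
a=snap('wrist','w2.png')
plan([.554,.057,.17],-10.26)
s=manip.sense();print(s['tcp_pos'],a['R'],a['t'],a['intrinsics'])
E
```

```text
t 3.87 travel [-0.0033  0.0018 -0.0019] turn [-0.0005 -0.      0.0024] rows 0.07976452561937726 0.061624286714068714
[0.55305993 0.05980872 0.16848645] [[ 0.98534566 -0.17055572 -0.00216348]
 [-0.16152177 -0.93708013  0.30950209]
 [-0.05481471 -0.30461709 -0.9508963 ]] [-0.53442908  0.12415705  0.36864141] [[290.17746652   0.         257.57219856]
 [  0.         290.17746652 187.88308269]
 [  0.           0.           1.        ]]
```

View pics/w2.png

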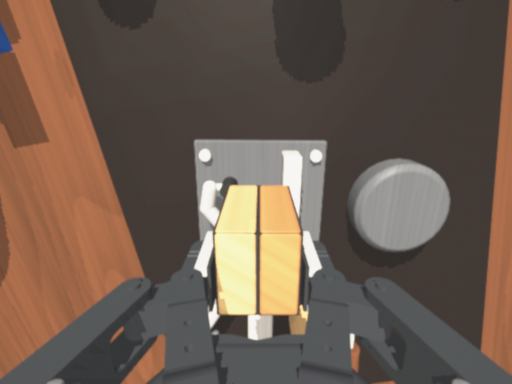

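The wrist view shows the block held over the throat, square to the plate. The plate's far corners are at (195,140) and (326,140), and the fixed jaw tip is at about (292,152).

```bash
python3 - <<'E'
from h import *
np.set_printoptions(precision=1,suppress=True)
a=load('wrist');W=world(a)
th=np.radians(-10.26);R=np.array([[np.cos(th),-np.sin(th)],[np.sin(th),np.cos(th)]]);t=np.array([.5382,-.0204])
L=lambda X:(np.asarray(X)[...,:2]-t)@R*1000
for p,z in [((195,140),.008),((326,140),.008),((283,152),.04),((301,152),.04),((283,185),.04)]: print(p,L(ray(a,p,z)))
P=L(W);z=W[...,2]
for name,m in [('jaw',(z>.034)&(z<.046)&(P[...,0]>5)&(P[...,0]<60)&(P[...,1]>80)&(P[...,1]<115)),('pad',(z>.034)&(z<.046)&(P[...,0]>-60)&(P[...,0]<0)&(P[...,1]>55)&(P[...,1]<100))]:
    q=P[m];print(name,len(q),np.percentile(q,[2,98],axis=0) if len(q) else '')
# block: vertical front face/top
b=(z>.15)&(abs(P[...,0])<40)&(P[...,1]>20)&(P[...,1]<130)&(z<.21);
g=a['pixels'].astype(int);w=b&(g[...,0]-g[...,2]>60)
for lo,hi in[(.125,.14),(.14,.16),(.16,.185),(.185,.21)]:
    m=(z>lo)&(z<hi)&(g[...,0]-g[...,2]>50)&(abs(P[...,0])<40);q=P[m];print(lo,len(q),np.percentile(q,[2,98],axis=0) if len(q) else '')
s=manip.sense();print('tcp',L(s['tcp_pos']),s['tcp_pos'])
E
```

```text
(195, 140) [-65.5 113.8]
(326, 140) [ 71.  114.9]
(283, 152) [ 23.9 108.1]
(301, 152) [ 40.9 108.2]
(283, 185) [25.  75.5]
jaw 481 [[ 24.5  80.6]
 [ 41.7 104.2]]
pad 347 [[-56.1  55.5]
 [-27.   77.1]]
0.125 336 [[-18.  102.6]
 [ 19.  103.7]]
0.14 730 [[-18.1 102.5]
 [ 18.8 103.7]]
0.16 1358 [[-18.1 102.5]
 [ 18.8 103.7]]
0.185 7422 [[-18.1  60.1]
 [ 19.  103.4]]
tcp [ 0.3 81.6] [0.6 0.1 0.2]
```

Request:
apply_moves(claw=[-0.5,-0.5,-0.5,-0.5,-0.5], travel=[[0,0.0015,0.035],[0,0.0015,0.07],[0,0.0015,0.1],[0,0.0015,0.12],[0,0.0015,0.135]], turn=[[0,0,0],[0,0,0],[0,0,0],[0,0,0],[0,0,0]])

```text
t: 4.28
tcp_pos: [0.5536, 0.06, 0.0591]
tool_rot: [0.765, 0.644, -0.001, -0.001]
force: [-0.3, 0.4, -1.0]
finger_gap: 0.465
gripper_force: 35.9
```

Request:
apply_moves(claw=[-0.5,-0.5,-0.5,-0.5,-0.5], travel=[[0,0,0.003],[0,0,0.006],[0,0,0.008],[0,0,0.008],[0,0,0.008]], turn=[[0,0,0],[0,0,0],[0,0,0],[0,0,0],[0,0,0]])

```text
t: 4.7
tcp_pos: [0.5557, 0.0588, 0.0553]
tool_rot: [0.765, 0.643, 0.001, 0.001]
force: [0.3, 0.8, -0.5]
finger_gap: 0.465
gripper_force: 35.9
```

```bash
python3 - <<'E'
from h import *
th=np.radians(-10.26);R=np.array([[np.cos(th),-np.sin(th)],[np.sin(th),np.cos(th)]]);t=np.array([.5382,-.0204])
plan([.554,.057,.05],-10.26)
s=manip.sense();print('tcp',(s['tcp_pos'][:2]-t)@R*1000,s['tcp_pos'],s['force'])
E
```

```text
t 4.7 travel [-0.0026 -0.0017  0.0067] turn [ 0.0006 -0.      0.002 ] rows 0.14150162552984516 0.05191660653798626
tcp [ 3.12908801 81.08541304] [0.5557216  0.05883149 0.05533845] [ 0.25401785  0.80402136 -0.49538569]
```

Request:
apply_moves(claw=[-0.5,-0.5,-0.5,-0.5,-0.5], travel=[[0,-0.001,0.003],[0,-0.001,0.0055],[-0.003,-0.001,0.0055],[-0.006,-0.001,0.0055],[-0.009,-0.001,0.0055]], turn=[[0,0,0],[0,0,0],[0,0,0],[0,0,0],[0,0,0]])

```text
t: 5.12
tcp_pos: [0.5531, 0.0514, 0.0501]
tool_rot: [0.766, 0.643, -0.0, 0.0]
force: [-0.2, -0.5, -1.2]
finger_gap: 0.46
gripper_force: 35.9
```

Request:
apply_moves(claw=[-0.5,-0.5,-0.5], travel=[[-0.001,0,0],[-0.002,0,0],[-0.002,0,0]], turn=[[0,0,0],[0,0,0],[0,0,0]])

```text
t: 5.37
tcp_pos: [0.5529, 0.0499, 0.0501]
tool_rot: [0.766, 0.643, 0.0, 0.0]
force: [-0.5, 0.1, -0.6]
finger_gap: 0.461
gripper_force: 35.9
```

```bash
cat >> h.py <<'E'
def loc():
    th=np.radians(-10.26);R=np.array([[np.cos(th),-np.sin(th)],[np.sin(th),np.cos(th)]]);t=np.array([.5382,-.0204])
    s=manip.sense();print(round(s['t'],2),'loc',((s['tcp_pos'][:2]-t)@R*1000).round(1),'z',(s['tcp_pos'][2]*1000).round(1),'F',(s['force'][:2]@R).round(1),s['force'][2].round(1),'g',s['finger_gap'].round(3),s['gripper_force'].round(1))
E
python3 - <<'E'
from h import *
loc()
E
```

```text
Traceback (most recent call last):
  File "h.py", line 34, in loc
    s=manip.sense();print(round(s['t'],2),'loc',((s['tcp_pos'][:2]-t)@R*1000).round(1),'z',(s['tcp_pos'][2]*1000).round(1),'F',(s['force'][:2]@R).round(1),s['force'][2].round(1),'g',s['finger_gap'].round(3),s['gripper_force'].round(1))
                                                                                                                                                                                      ^^^^^^^^^^^^^^^^^^^^^
AttributeError: 'float' object has no attribute 'round'
```

```bash
sed -i "s/s\['finger_gap'\].round(3),s\['gripper_force'\].round(1)/round(float(s['finger_gap']),3),round(float(s['gripper_force']),1)/" h.py; python3 -c "
from h import *
loc()"
```

```text
5.37 loc [ 1.9 71.8] z 50.1 F [-0.5 -0. ] -0.6 g 0.461 35.9
```

Request:
apply_moves(claw=[-0.5,-0.5,-0.5,-0.5], travel=[[-0.001,0,0],[-0.002,0,0],[-0.003,0,0],[-0.003,0,0]], turn=[[0,0,0],[0,0,0],[0,0,0],[0,0,0]])

```text
t: 5.7
tcp_pos: [0.5525, 0.0479, 0.0501]
tool_rot: [0.766, 0.643, 0.0, -0.0]
force: [0.6, 0.7, -0.7]
finger_gap: 0.463
gripper_force: 35.9
```

```bash
python3 -c "
from h import *
loc()"
```

```text
5.7 loc [ 1.9 69.8] z 50.1 F [0.5 0.9] -0.7 g 0.463 35.9
```

Request:
apply_moves(claw=[-0.5,-0.5,-0.5,-0.5], travel=[[-0.001,0,0],[-0.002,0,0],[-0.002,0,0],[-0.002,0,0]], turn=[[0,0,0],[0,0,0],[0,0,0],[0,0,0]])

```text
t: 6.03
tcp_pos: [0.5524, 0.0477, 0.0502]
tool_rot: [0.766, 0.643, 0.001, -0.001]
force: [2.4, 6.8, 0.9]
finger_gap: 0.462
gripper_force: 35.9
```

```bash
python3 -c "
from h import *
loc()"
```

```text
6.03 loc [ 1.9 69.5] z 50.2 F [1.1 7.1] 0.9 g 0.462 35.9
```

Request:
apply_moves(claw=[-0.5,-0.5,-0.5], travel=[[0.001,0,0.0008],[0.001,0,0.0015],[0.001,0,0.0015]], turn=[[0,0,0],[0,0,0],[0,0,0]])

```text
t: 6.28
tcp_pos: [0.5525, 0.0478, 0.0498]
tool_rot: [0.766, 0.643, 0.001, -0.0]
force: [0.8, 5.1, 5.8]
finger_gap: 0.465
gripper_force: 36.6
```

```bash
python3 -c "
from h import *
loc()"
```

```text
6.28 loc [ 1.9 69.7] z 49.8 F [-0.1  5.2] 5.8 g 0.465 36.6
```

Request:
apply_moves(claw=[0.1,0.3,0.6,0.6,0.6], travel=[[0,0,0],[0,0,0],[0,0,0],[0,0,0],[0,0,0]], turn=[[0,0,0],[0,0,0],[0,0,0],[0,0,0],[0,0,0]])

```text
t: 6.7
tcp_pos: [0.5522, 0.0467, 0.0487]
tool_rot: [0.766, 0.643, -0.0, -0.0]
force: [0.2, -0.5, -0.2]
finger_gap: 0.804
gripper_force: 0.0
```

Request:
apply_moves(claw=[0.6,0.6,0.6,0.6,0.6], travel=[[0,0,-0.03],[0,0,-0.07],[0,0,-0.11],[0,0,-0.15],[0,0,-0.15]], turn=[[0,0,0],[0,0,0],[0,0,0],[0,0,0],[0,0,0]])

```text
t: 7.12
tcp_pos: [0.5563, 0.0465, 0.1748]
tool_rot: [0.766, 0.643, 0.004, 0.005]
force: [-0.2, -0.5, 0.2]
finger_gap: 0.798
gripper_force: 0.0
```

```bash
python3 - <<'E'
from h import *
np.set_printoptions(precision=1,suppress=True)
loc();a=snap('wrist','w3.png');W=world(a)
th=np.radians(-10.26);R=np.array([[np.cos(th),-np.sin(th)],[np.sin(th),np.cos(th)]]);t=np.array([.5382,-.0204])
P=(W[...,:2]-t)@R*1000;z=W[...,2]
m=(z>.07)&(z<.088)&(abs(P[...,0])<45)&(P[...,1]>30)&(P[...,1]<115)
print(m.sum(),z[m].mean()*1000,cv2.minAreaRect(P[m].astype(np.float32)))
m=(z>.034)&(z<.046)&(P[...,0]>5)&(P[...,0]<60)&(P[...,1]>75)&(P[...,1]<112);print('jaw',np.percentile(P[m],[2,98],axis=0))
E
```

```text
7.12 loc [ 5.9 69.1] z 174.8 F [-0.1 -0.5] 0.2 g 0.798 0.0
2314 77.63214673991911 ((2.2845726013183594, 69.67750549316406), (40.04912567138672, 45.380496978759766), 0.7397621273994446)
jaw [[ 11.4  75.5]
 [ 41.6 104.1]]
```

View pics/w3.png

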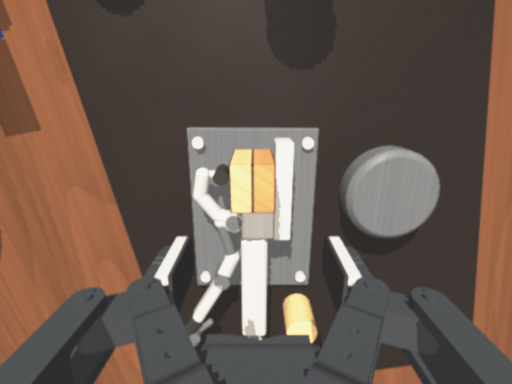

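The block stands at (253,180), against the grey stop and square to the jaws. It measures (2.3, 69.7) mm in the pliers frame, with its top at 77.6 mm. Next I turn the tool and look at the handle.

```bash
cat >> h.py <<'E'
def w(x,y):
    th=np.radians(-10.26);R=np.array([[np.cos(th),-np.sin(th)],[np.sin(th),np.cos(th)]]);return np.array([.5382,-.0204])+R@[x/1000,y/1000]
E
python3 - <<'E'
from h import *
print(w(-130,-140)); plan([*w(-130,-140),.16],-100.3)
E
```

```text
[ 0.38534261 -0.13500636]
t 7.17 travel [-0.2602 -0.1697  0.0139] turn [ 0.0022  0.002  -0.4979] rows 5.96499134335982 12.517950205523022
```

Request:
apply_moves(claw=[-1,-1,-1,-1,-1], travel=[[-0.05,-0.033,0],[-0.1,-0.066,0],[-0.15,-0.099,0],[-0.2,-0.13,0],[-0.25,-0.163,0]], turn=[[0,0,0.038],[0,0,0.076],[0,0,0.114],[0,0,0.152],[0,0,0.19]])

```text
t: 7.58
tcp_pos: [0.4079, -0.1057, 0.1679]
tool_rot: [0.922, 0.388, -0.001, -0.001]
force: [1.2, -1.4, -0.2]
finger_gap: 0.084
gripper_force: 0.0
```

Request:
apply_moves(claw=[-1,-1,-1,-1,-1], travel=[[0,0,0],[0,0,0],[0,0,0],[0,0,0],[0,0,0]], turn=[[0,0,0.038],[0,0,0.076],[0,0,0.114],[0,0,0.152],[0,0,0.19]])

```text
t: 8.0
tcp_pos: [0.4091, -0.1052, 0.1679]
tool_rot: [0.995, 0.098, -0.001, -0.001]
force: [-0.8, -0.6, -0.5]
finger_gap: 0.004
gripper_force: 0.0
```

Request:
apply_moves(claw=[-1,-1,-1,-1,-1], travel=[[0,0,0],[0,0,0],[0,0,0],[0,0,0],[0,0,0]], turn=[[0,0,0.038],[0,0,0.076],[0,0,0.114],[0,0,0.12],[0,0,0.12]])

```text
t: 8.42
tcp_pos: [0.4094, -0.105, 0.1681]
tool_rot: [0.996, -0.086, -0.001, -0.0]
force: [1.1, -0.0, -0.6]
finger_gap: -0.0
gripper_force: 0.0
```

```bash
python3 - <<'E'
from h import *
loc();plan([*w(-130,-140),.16],-100.3);snap('wrist','w4.png')
E
```

```text
8.42 loc [-111.6 -106.2] z 168.1 F [1.1 0.2] -0.6 g -0.0 0.0
t 8.42 travel [-0.0232  0.0421  0.0102] turn [-0.0002  0.0006  0.0027] rows 0.9430587517672195 0.06903988038141831
```

View pics/w4.png

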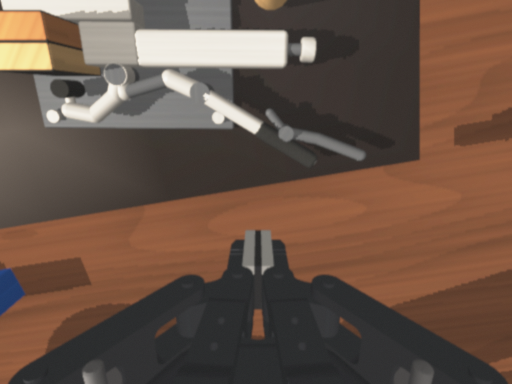

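The wrist view now shows the handle's dark grip from (262,128) to its end at about (313,161). The lever pivots at (288,133) with its tip at (362,156), and the shut fingers are at (258,240).

```bash
python3 - <<'E'
from h import *
a=load('wrist')
th=np.radians(-10.26);R=np.array([[np.cos(th),-np.sin(th)],[np.sin(th),np.cos(th)]]);t=np.array([.5382,-.0204])
L=lambda p,z:((ray(a,p,z)[:2]-t)@R*1000).round(1)
for n,p,z in [('gripstart',(262,128),.04),('gripend',(312,160),.04),('levend',(362,156),.036),('levpiv',(288,133),.04),('FHend-x',(287,67),.04),('FHend+x',(287,31),.04),('tip',(258,235),.168)]:print(n,L(p,z))
g=a['pixels'][100:180,240:380,::-1];g=np.clip(g*2.5,0,255).astype(np.uint8);cv2.imwrite('pics/w4c.png',cv2.resize(g,None,fx=5.5,fy=5.5,interpolation=cv2.INTER_CUBIC))
E
```

```text
gripstart [ -62.8 -110.1]
gripend [ -92.4 -158. ]
levend [ -89.  -206.6]
levpiv [ -67.1 -134.1]
FHend-x [ -10.7 -131. ]
FHend+x [  17.1 -129.9]
tip [-105.8 -106.6]
```

View pics/w4c.png

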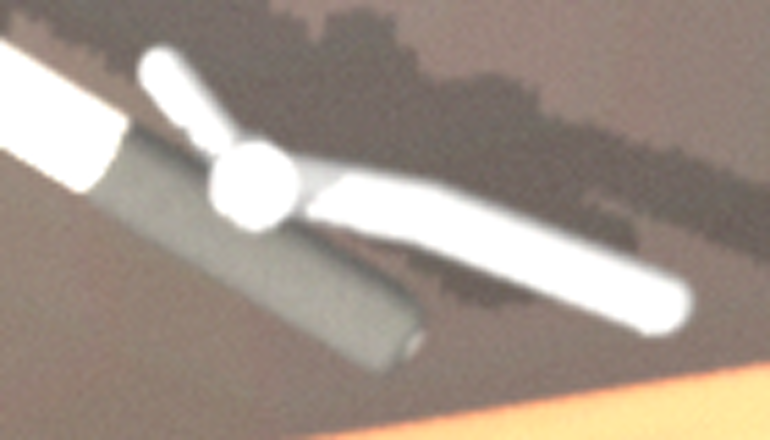

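The grip end sits at about (313,163). That puts the handle end at (-93,-159) and the push point at about (-90,-141). I go down outside it first.

Request:
apply_moves(claw=[-1,-1,-1,-1,-1], travel=[[-0.0168,0.0485,0.02],[-0.0168,0.0485,0.06],[-0.0168,0.0485,0.1],[-0.0168,0.0485,0.14],[-0.0168,0.0485,0.165]], turn=[[0,0,0],[0,0,0],[0,0,0],[0,0,0],[0,0,0]])

```text
t: 8.88
tcp_pos: [0.3893, -0.141, 0.0346]
tool_rot: [0.996, -0.086, -0.001, -0.001]
force: [0.1, 0.1, 0.1]
finger_gap: -0.001
gripper_force: 0.0
```

Request:
apply_moves(claw=[-1,-1,-1,-1,-1], travel=[[0,0,0.01],[0,0,0.021],[0,0,0.021],[0,0,0.021],[0,0,0.021]], turn=[[0,0,0],[0,0,0],[0,0,0],[0,0,0],[0,0,0]])

```text
t: 9.3
tcp_pos: [0.3908, -0.1414, 0.021]
tool_rot: [0.996, -0.086, 0.001, 0.001]
force: [0.2, -0.9, -0.5]
finger_gap: 0.004
gripper_force: 0.0
```

```bash
python3 -c "
from h import *
loc()"
```

```text
9.3 loc [-123.5 -145.3] z 21.0 F [ 0.3 -0.9] -0.5 g 0.004 0.0
```

Request:
apply_moves(claw=[-1,-1,-1,-1,-1], travel=[[0.004,0,0.002],[0.008,0,0.004],[0.012,0,0.004],[0.016,0,0.004],[0.02,0,0.004]], turn=[[0,0,0],[0,0,0],[0,0,0],[0,0,0],[0,0,0]])

```text
t: 9.72
tcp_pos: [0.4065, -0.1441, 0.0171]
tool_rot: [0.996, -0.086, 0.0, 0.0]
force: [-1.3, -0.4, 0.1]
finger_gap: 0.003
gripper_force: 0.7
```

Request:
apply_moves(claw=[-1,-1,-1,-1,-1], travel=[[0.004,0.001,0],[0.008,0.002,0],[0.012,0.003,0],[0.016,0.004,0],[0.02,0.005,0]], turn=[[0,0,0],[0,0,0],[0,0,0],[0,0,0],[0,0,0]])

```text
t: 10.13
tcp_pos: [0.4204, -0.1503, 0.0168]
tool_rot: [0.996, -0.086, -0.001, -0.0]
force: [-3.4, 0.2, 0.7]
finger_gap: -0.001
gripper_force: 1.6
```

```bash
python3 -c "
from h import *
loc()"
```

```text
10.13 loc [ -92.8 -148.8] z 16.8 F [-3.4 -0.4] 0.7 g -0.001 1.6
```

Request:
apply_moves(claw=[-1,-1,-1,-1,-1], travel=[[0.004,0.001,0],[0.008,0.002,0],[0.012,0.003,0],[0.016,0.003,0],[0.02,0.003,0]], turn=[[0,0,0],[0,0,0],[0,0,0],[0,0,0],[0,0,0]])

```text
t: 10.55
tcp_pos: [0.4327, -0.1539, 0.0165]
tool_rot: [0.996, -0.086, -0.004, -0.002]
force: [-9.5, -1.1, 1.7]
finger_gap: 0.002
gripper_force: 3.9
```

```bash
python3 -c "
from h import *
loc()"
```

```text
10.55 loc [ -80.1 -150.2] z 16.5 F [-9.1 -2.8] 1.7 g 0.002 3.9
```

Request:
apply_moves(claw=[-1,-1,-1,-1,-1], travel=[[0.004,0,0],[0.008,0,0],[0.012,0,0],[0.015,0,0],[0.018,0,0]], turn=[[0,0,0],[0,0,0],[0,0,0],[0,0,0],[0,0,0]])

```text
t: 10.97
tcp_pos: [0.4493, -0.1578, 0.0166]
tool_rot: [0.996, -0.086, -0.001, -0.001]
force: [-3.6, -1.5, 0.1]
finger_gap: 0.0
gripper_force: 1.4
```

```bash
python3 -c "
from h import *
loc()"
```

```text
10.97 loc [ -63.  -151.1] z 16.6 F [-3.3 -2.1] 0.1 g 0.0 1.4
```

Request:
apply_moves(claw=[-1,-1,-1,-1,-1], travel=[[0.002,0,0],[0.004,0,0],[0.006,0,0],[0.008,0,0],[0.01,0,0]], turn=[[0,0,0],[0,0,0],[0,0,0],[0,0,0],[0,0,0]])

```text
t: 11.38
tcp_pos: [0.4593, -0.1599, 0.017]
tool_rot: [0.996, -0.087, 0.001, 0.0]
force: [0.1, 0.2, 0.1]
finger_gap: -0.003
gripper_force: 0.0
```

```bash
python3 -c "
from h import *
loc()"
```

```text
11.38 loc [ -52.8 -151.3] z 17.0 F [0.1 0.2] 0.1 g -0.003 0.0
```

Request:
apply_moves(claw=[-1,-1,-1,-1,-1], travel=[[0.0015,0,0],[0.003,0,0],[0.0045,0,0],[0.006,0,0],[0.007,0,0]], turn=[[0,0,0],[0,0,0],[0,0,0],[0,0,0],[0,0,0]])

```text
t: 11.8
tcp_pos: [0.4615, -0.1596, 0.0167]
tool_rot: [0.996, -0.086, -0.003, -0.001]
force: [-6.8, -1.8, 4.2]
finger_gap: 0.003
gripper_force: 3.3
```

```bash
python3 -c "
from h import *
loc()"
```

```text
11.8 loc [ -50.7 -150.7] z 16.7 F [-6.4 -3. ] 4.2 g 0.003 3.3
```

Request:
apply_moves(claw=[-1,-1,-1,-1], travel=[[0.002,0,0],[0.004,0,0],[0.005,0,0],[0.005,0,0]], turn=[[0,0,0],[0,0,0],[0,0,0],[0,0,0]])

```text
t: 12.13
tcp_pos: [0.4616, -0.1591, 0.0165]
tool_rot: [0.996, -0.086, -0.007, -0.002]
force: [-13.3, -4.2, 6.1]
finger_gap: -0.0
gripper_force: 6.1
```

```bash
python3 -c "
from h import *
loc()"
```

```text
12.13 loc [ -50.7 -150.1] z 16.5 F [-12.3  -6.5] 6.1 g -0.0 6.1
```

Request:
apply_moves(claw=[-1,-1,-1,-1], travel=[[0.002,0.001,-0.0005],[0.004,0.002,-0.001],[0.005,0.002,-0.001],[0.005,0.002,-0.001]], turn=[[0,0,0],[0,0,0],[0,0,0],[0,0,0]])

```text
t: 12.47
tcp_pos: [0.4615, -0.159, 0.0166]
tool_rot: [0.996, -0.086, -0.011, -0.004]
force: [-17.0, -1.6, 5.8]
finger_gap: -0.001
gripper_force: 8.3
```

```bash
python3 -c "
from h import *
loc()"
```

```text
12.47 loc [ -50.8 -150. ] z 16.6 F [-16.5  -4.6] 5.8 g -0.001 8.3
```

Request:
apply_moves(claw=[-1,-1,-1,-1,-1], travel=[[0.002,0.0005,0],[0.0025,0.0005,0],[0.0025,0.0005,0],[0.0025,0.0005,0],[0.0025,0.0005,0]], turn=[[0,0,0],[0,0,0],[0,0,0],[0,0,0],[0,0,0]])

```text
t: 12.88
tcp_pos: [0.4615, -0.1589, 0.0166]
tool_rot: [0.996, -0.085, -0.013, -0.005]
force: [-19.8, -2.0, 9.2]
finger_gap: 0.004
gripper_force: 10.0
```

Request:
apply_moves(claw=[-1,-1,-1,-1,-1], travel=[[0,0,0],[0,0,0],[0,0,0],[0,0,0],[0,0,0]], turn=[[0,0,0],[0,0,0],[0,0,0],[0,0,0],[0,0,0]])

```text
t: 13.3
tcp_pos: [0.4615, -0.159, 0.0166]
tool_rot: [0.996, -0.086, -0.013, -0.005]
force: [-20.2, -1.0, 8.7]
finger_gap: -0.002
gripper_force: 10.0
```

```bash
python3 -c "
from h import *
loc()"
```

```text
13.3 loc [ -50.8 -150. ] z 16.6 F [-19.7  -4.5] 8.7 g -0.002 10.0
```

Request:
apply_moves(claw=[-1,-1,-1,-1,-1], travel=[[0,0,0],[0,0,0],[0,0,0],[-0.005,0,0],[-0.01,0,0]], turn=[[0,0,0],[0,0,0],[0,0,0],[0,0,0],[0,0,0]])

```text
t: 13.72
tcp_pos: [0.4612, -0.1602, 0.0169]
tool_rot: [0.996, -0.087, -0.004, -0.002]
force: [-2.0, 1.0, -0.1]
finger_gap: 0.001
gripper_force: 0.7
```

Request:
apply_moves(claw=[-1,-1,-1,-1,-1], travel=[[-0.008,0,0],[-0.02,0,0],[-0.04,0,0],[-0.06,0,0],[-0.06,0,0]], turn=[[0,0,0],[0,0,0],[0,0,0],[0,0,0],[0,0,0]])

```text
t: 14.13
tcp_pos: [0.4149, -0.153, 0.0177]
tool_rot: [0.996, -0.087, -0.002, -0.001]
force: [-0.6, 0.2, 0.2]
finger_gap: 0.001
gripper_force: 0.0
```

```bash
python3 -c "
from h import *
loc()"
```

```text
14.13 loc [ -97.7 -152.5] z 17.7 F [-0.6  0.1] 0.2 g 0.001 0.0
```

Request:
apply_moves(claw=[-1,-1,-1,-1,-1], travel=[[0,0,-0.05],[0,0,-0.1],[0,0,-0.15],[0,0,-0.18],[0,0,-0.18]], turn=[[0,0,0],[0,0,0],[0,0,0],[0,0,0],[0,0,0]])

```text
t: 14.55
tcp_pos: [0.4225, -0.1571, 0.1667]
tool_rot: [0.996, -0.086, 0.006, 0.003]
force: [-0.2, -0.1, -0.7]
finger_gap: 0.004
gripper_force: 0.0
```

Request:
apply_moves(claw=[-1,-1,-1,-1,-1], travel=[[0,0,0],[0,0,0],[0,0,0],[0,0,0],[0,0,0]], turn=[[0,0,0],[0,0,0],[0,0,0],[0,0,0],[0,0,0]])

```text
t: 14.97
tcp_pos: [0.4177, -0.1542, 0.1605]
tool_rot: [0.996, -0.087, -0.001, -0.001]
force: [-0.4, 0.1, 0.8]
finger_gap: 0.0
gripper_force: 0.0
```

```bash
python3 - <<'E'
from h import *
loc();snap('wrist','w5.png')
E
```

```text
14.97 loc [ -94.7 -153.2] z 160.5 F [-0.4  0. ] 0.8 g 0.0 0.0
```

View pics/w5.png

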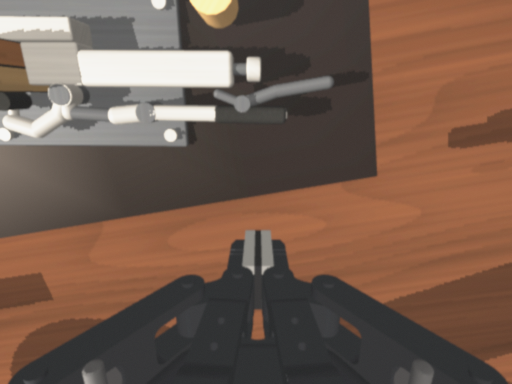

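The pliers are locked: the handle lies parallel to the fixed handle (grip end at (286,115)). The lever pivots at (243,103) with its tip at (330,82), and the screw ends at (260,68).

```bash
python3 - <<'E'
from h import *
a=load('wrist')
th=np.radians(-10.26);R=np.array([[np.cos(th),-np.sin(th)],[np.sin(th),np.cos(th)]]);t=np.array([.5382,-.0204])
L=lambda p,z:((ray(a,p,z)[:2]-t)@R*1000).round(1)
for n,p,z in [('levend',(331,82),.035),('levmid',(295,89),.035),('levpiv',(243,103),.04),('hend',(286,115),.04),('screw',(260,69),.03),('screw+x',(260,56),.03)]:print(n,L(p,z))
g=a['pixels'];ww=world(a)
P=(ww[...,:2]-t)@R*1000;z=ww[...,2]
m=(z>.02)&(z<.06)&(P[...,1]<-195)&(P[...,0]<60)&(P[...,0]>-80);print(m.sum(),np.percentile(P[m],[2,50,98],axis=0),np.median(z[m]))
E
```

```text
levend [  -5.9 -216.5]
levmid [ -11.8 -185.5]
levpiv [ -23.7 -140.2]
hend [ -33.6 -178. ]
screw [   4.5 -154.8]
screw+x [  14.9 -154.7]
341 [[ -12.59488066 -217.82601026]
 [  -6.78515257 -206.38279192]
 [  -0.95536003 -195.71138615]] 0.034504419188834456
```

Request:
apply_moves(claw=[-1,-1,-1,-1,-1], travel=[[0.045,0.02,0],[0.09,0.04,0],[0.13,0.06,0],[0.152,0.069,0],[0.152,0.069,0]], turn=[[0,0,0],[0,0,0],[0,0,0],[0,0,0],[0,0,0]])

```text
t: 15.43
tcp_pos: [0.5328, -0.2334, 0.1612]
tool_rot: [0.996, -0.087, 0.002, 0.001]
force: [0.7, 0.2, 0.6]
finger_gap: -0.002
gripper_force: 0.0
```

Request:
apply_moves(claw=[-1,-1,-1,-1,-1], travel=[[0,0,0.02],[0,0,0.06],[0,0,0.1],[0,0,0.12],[0,0,0.12]], turn=[[0,0,0],[0,0,0],[0,0,0],[0,0,0],[0,0,0]])

```text
t: 15.85
tcp_pos: [0.5246, -0.2273, 0.0613]
tool_rot: [0.996, -0.087, -0.005, -0.003]
force: [-0.6, 0.3, 0.3]
finger_gap: 0.002
gripper_force: 0.0
```

```bash
python3 -c "
from h import *
loc();plan([*w(27,-209),.018],-99.9)"
```

```text
15.85 loc [  23.5 -206. ] z 61.3 F [-0.7  0.2] 0.3 g 0.002 0.0
t 15.85 travel [0.0049 0.004  0.0541] turn [-0.0015  0.0032 -0.0002] rows 1.0442484709497666 0.0890823176274939
```

Request:
apply_moves(claw=[-1,-1,-1,-1,-1], travel=[[0.002,0.003,0.02],[0.002,0.003,0.04],[0.002,0.003,0.054],[0.002,0.003,0.054],[0.002,0.003,0.054]], turn=[[0,0,0],[0,0,0],[0,0,0],[0,0,0],[0,0,0]])

```text
t: 16.27
tcp_pos: [0.5293, -0.2322, 0.0226]
tool_rot: [0.996, -0.086, -0.0, -0.0]
force: [0.6, -1.0, 0.2]
finger_gap: -0.006
gripper_force: 0.0
```

```bash
python3 -c "
from h import *
loc()"
```

```text
16.27 loc [  29. -210.] z 22.6 F [ 0.8 -0.8] 0.2 g -0.006 0.0
```

Request:
apply_moves(claw=[-1,-1,-1,-1,-1], travel=[[-0.004,0,0.003],[-0.009,0,0.005],[-0.014,0,0.005],[-0.019,0,0.005],[-0.023,0,0.005]], turn=[[0,0,0],[0,0,0],[0,0,0],[0,0,0],[0,0,0]])

```text
t: 16.68
tcp_pos: [0.5109, -0.2292, 0.0188]
tool_rot: [0.996, -0.087, -0.0, 0.0]
force: [0.8, -0.6, -0.2]
finger_gap: 0.001
gripper_force: 0.3
```

Request:
apply_moves(claw=[-1,-1,-1,-1,-1], travel=[[-0.003,0,0],[-0.006,0,0],[-0.009,0,0],[-0.012,0,0],[-0.015,0,0]], turn=[[0,0,0],[0,0,0],[0,0,0],[0,0,0],[0,0,0]])

```text
t: 17.1
tcp_pos: [0.5002, -0.2279, 0.0187]
tool_rot: [0.996, -0.087, 0.001, 0.001]
force: [1.4, -1.2, 1.0]
finger_gap: -0.004
gripper_force: 0.9
```

```bash
python3 -c "
from h import *
loc()"
```

```text
17.1 loc [  -0.4 -211. ] z 18.7 F [ 1.6 -0.9] 1.0 g -0.004 0.9
```

Request:
apply_moves(claw=[-1,-1,-1,-1,-1], travel=[[-0.003,0,0],[-0.006,0,0],[-0.009,0,0],[-0.012,0,0],[-0.015,0,0]], turn=[[0,0,0],[0,0,0],[0,0,0],[0,0,0],[0,0,0]])

```text
t: 17.52
tcp_pos: [0.4874, -0.225, 0.0184]
tool_rot: [0.996, -0.087, -0.0, -0.0]
force: [0.9, -1.1, -0.4]
finger_gap: 0.0
gripper_force: 0.6
```

```bash
python3 -c "
from h import *
loc()"
```

```text
17.52 loc [ -13.6 -210.4] z 18.4 F [ 1.  -0.9] -0.4 g 0.0 0.6
```

```bash
cat >> h.py <<'E'
def state():
    a=snap('top');W=world(a);z=W[...,2]
    for n,x,y in [('handle open',-88,-143),('handle white open',-56,-100),('handle lock',-37,-110),('lever open',-87,-195)]:
        u,v=proj(a,[*w(x,y),.04]).round().astype(int);print(n,(z[v-1:v+2,u-1:u+2]*1000).round(0).ravel())
E
python3 -c "
from h import *
state();loc()"
```

```text
handle open [681. 684. 683. 681. 682. 682. 682. 682. 680.]
handle white open [684. 684. 684. 684. 684. 685. 682. 684. 683.]
handle lock [691. 691. 691. 690. 690. 692. 691. 690. 690.]
lever open [709. 708. 709. 708. 708. 709. 707. 706. 707.]
17.57 loc [ -14.3 -210.2] z 18.3 F [ 0.1 -1.3] 0.6 g 0.001 0.5
```

Request:
apply_moves(claw=[-1,-1,-1,-1], travel=[[-0.003,0,0],[-0.006,0,0],[-0.009,0,0],[-0.012,0,0]], turn=[[0,0,0],[0,0,0],[0,0,0],[0,0,0]])

```text
t: 17.9
tcp_pos: [0.4775, -0.2229, 0.0183]
tool_rot: [0.996, -0.087, -0.001, -0.001]
force: [-0.7, 0.3, 0.1]
finger_gap: 0.002
gripper_force: 0.0
```

```bash
python3 - <<'E'
from h import *
loc();a=snap('wrist');W=world(a);z=W[...,2]
for n,x,y,h in [('handle open',-86,-143,.04),('white open',-56,-97,.04),('handle lock',-37,-110,.04),('handle lock2',-35,-165,.04),('lever open',-84,-195,.036)]:
    u,v=proj(a,[*w(x,y),h]).round().astype(int);print(n,u,v,(z[v-1:v+2,u-1:u+2]*1000).round(0).ravel() if 0<u<511 and 0<v<383 else '')
E
```

```text
17.9 loc [ -23.6 -210.1] z 18.3 F [-0.7  0.2] 0.1 g 0.002 0.0
handle open 134 365 [94. 94. 93. 93. 94. 93. 94. 94. 93.]
white open 37 320 [40. 41. 40. 40. 40. 40. 40. 40. 40.]
handle lock 55 289 [23. 22. 22. 23. 23. 22. 26. 24. 24.]
handle lock2 165 286 [69. 71. 70. 71. 71. 70. 71. 72. 72.]
lever open 229 356 [106. 104. 106. 106. 105. 105. 106. 106. 105.]
```

Request:
apply_moves(claw=[-1,-1,-1,-1,-1], travel=[[0.02,0,0],[0.045,0,0],[0.045,0,-0.05],[0.045,0,-0.1],[0.045,0,-0.15]], turn=[[0,0,0],[0,0,0],[0,0,0],[0,0,0],[0,0,0]])

```text
t: 18.37
tcp_pos: [0.5128, -0.2288, 0.1378]
tool_rot: [0.996, -0.086, -0.002, -0.001]
force: [1.4, -0.8, -0.2]
finger_gap: -0.001
gripper_force: 0.0
```

Request:
apply_moves(claw=[-1,-1,-1,-1,-1], travel=[[-0.02,0.05,-0.03],[-0.04,0.1,-0.06],[-0.06,0.15,-0.06],[-0.08,0.2,-0.06],[-0.08,0.2,-0.06]], turn=[[0,0,0],[0,0,0],[0,0,0],[0,0,0],[0,0,0]])

```text
t: 18.78
tcp_pos: [0.4211, -0.3806, 0.1876]
tool_rot: [0.996, -0.088, 0.0, 0.002]
force: [1.0, 0.3, 0.2]
finger_gap: 0.001
gripper_force: 0.0
```

```bash
python3 - <<'E'
from h import *
loc();state();np.set_printoptions(precision=1,suppress=True)
a=load('top');W=world(a);z=W[...,2]
th=np.radians(-10.26);R=np.array([[np.cos(th),-np.sin(th)],[np.sin(th),np.cos(th)]]);t=np.array([.5382,-.0204])
P=(W[...,:2]-t)@R*1000
m=(z>.066)&(z<.088)&(abs(P[...,0])<40)&(P[...,1]>30)&(P[...,1]<115)
print(m.sum(),z[m].mean()*1000,cv2.minAreaRect(P[m].astype(np.float32)))
m=(z>.03)&(z<.05)&(P[...,0]<-10)&(P[...,0]>-60)&(P[...,1]>60)&(P[...,1]<82);print('pad/arm x',np.percentile(P[m],[2,98],axis=0))
E
```

```text
18.78 loc [ -51.1 -375.3] z 187.6 F [0.9 0.4] 0.2 g 0.001 0.0
handle open [40. 42. 45. 46. 41. 41. 43. 39. 38.]
handle white open [38.  1. -2. 40. 42.  1. 39. 40. 40.]
handle lock [1. 2. 4. 3. 3. 2. 3. 5. 2.]
lever open [40. 34.  2. 34. 38. 33. 33. 35. 38.]
301 78.01825427663223 ((1.4874114990234375, 69.60359191894531), (40.0263671875, 44.42897033691406), 0.5541585087776184)
pad/arm x [[-58.4  60.5]
 [-17.6  78.5]]
```

The pliers are open and the block stands home and square, with the robot clear. I let everything settle, then hand in.

Request:
apply_moves(claw=[-1,-1,-1,-1,-1], travel=[[0,0,0],[0,0,0],[0,0,0],[0,0,0],[0,0,0]], turn=[[0,0,0],[0,0,0],[0,0,0],[0,0,0],[0,0,0]])

```text
t: 19.25
tcp_pos: [0.4239, -0.375, 0.1863]
tool_rot: [0.996, -0.086, -0.0, -0.0]
force: [-0.4, -0.5, -0.4]
finger_gap: 0.003
gripper_force: 0.0
```

```bash
python3 -c "
from station import manip
print(manip.sign_off())"
```

```text
the job is handed in; nothing more can be done
None
```

Job handed in at about 19 s: block pushed home, pliers locked with about 20 N on the stop for over half a second, left locked about 2.5 s, then released by the lever; the last camera check showed the jaws open and the block standing free and square.

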